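Turn a gift-wrap sample board

TASK

The gift-wrap sample book on the counter shows its red board and the customer wants to see the blue one beneath it. With light pushes of the fingertips swing the page clip right off the red board, until it lies along the near edge of the stand, push the red board up by its tab and over the wire spine so that it lies flat on the left-hand pile, then swing the clip back in over the blue board. Turn only the red board, do not lift or shove the stand, never push hard, and leave the tape roll, the sweet jar and the mint tin where they are.

Things in the scene. Friction and masses are not known exactly. Their poses are not given: they have to be found in the camera images.
- swatch_stand: wooden V-shaped book stand, loose, 1.6 kg, 190 (x) x 290 (y) mm, 95 high. Origin: centre of underside; x along the wire spine, away from the robot at yaw 0; y left. Spine at y = 0, 26 mm up; both sides rise outwards at 25 degrees. Right (-y): red board on blue on green; left: two turned boards. Boards 145 (x, centred) x 165 x 3 mm, each with a coloured index tab at its outer edge
- red_board (a joint): angle of the red board about the wire spine, rad: 0 lying on the right-hand side, 1.13 upright, 2.27 lying flat on the left-hand pile (stop). 70 to 140 g, hangs freely: it falls back when let go before upright and falls on to the left by itself once past it
- red_tab_edge (a point): middle of the red index tab's outer edge, 189 mm from the spine axis, at x = -48 mm of the stand, 106 mm above the counter while the board lies on the right. The tab is 38 mm wide (along x), 3 thick, slippery, and sticks out 24 mm past the boards; it overhangs the stand by 28 mm: free air under and outside it
- blue_board (a joint): angle of the blue board about the spine, rad, same sense; 0 lying on the right. It hangs freely too and must stay lying there
- blue_tab_edge (a point): middle of the outer edge of the blue index tab, 189 mm from the spine axis, at x = 0 of the stand, 48 mm beyond the red tab and 3.4 mm lower
- page_clip (a joint): angle of the dark steel swivel clip, rad: 0 pointing in over the boards (stand's +x; stop), 1.57 pointing outwards (-y, up the slope) along the stand's near edge; stop at 1.65. Clear of the boards from 1.3 on. Stays where it is left; turning takes about 0.6 N at the knob. Until it is clear, the red board cannot be raised
- clip_knob (a point): mid-height of the clip's upright black knob, 12 mm thick (16 mm ball on top), 48 mm from the pivot. It stands square to the right-hand slope (leans 25 degrees to the left), from 7 to 34 mm above the red board's mid-plane; this point is 19.5 mm above it
- clip_pivot (a point): point on the clip's pivot axis, level with clip_knob: the knob circles it at 48 mm in a plane parallel to the right-hand slope. On the near ledge, 23 mm outside the boards' near edge; the post ends 10 mm above the red board's mid-plane
- tape: roll of brown tape, 92 mm across, 48 mm high, standing flat on the counter left of the stand; origin centre of underside. To be left in place
- jar: sweet jar with white lid, 64 mm across, 100 mm high, right of the stand; origin centre of underside. To be left in place
- tin: mint tin, 60 x 90 x 22 mm, at the left; origin centre of underside. To be left in place

How it is judged:
By the outcome, as a careful person would: the job done as asked, in the order asked, and still so for the second after the job is handed in, with the robot touching nothing.
It also fails if it takes over 64 s, if anything falls off the work surface, if the arm or the gripper's body presses on something with over 40 N, if the wrist force passes 120 N, or if a joint passes its speed limit or range.

ROBOT

A 6-joint arm with a two-finger parallel gripper is mounted at the origin on a cart in front of the work surface, level with it; the furniture and walls round the work are solid. World frame = base frame: x ahead of the robot, y to its left, z up, the work surface at z = 0. Lengths are in mm, angles in rad, forces in N, time in s.
With the tool pointing down it reaches from about 350 to 975 mm from the base axis. Payload 7.1 kg.
Tool frame: the origin (TCP) lies on the front face of the gripper's body, between the roots of the fingers; the fingertips stand 80 mm ahead of it and the grasp point (between the pads) lies 61 mm ahead of it (env.tips_ahead is the distance from the TCP to the fingertips, in mm); z points along the fingers, y is the line along which they close (so a half turn about z gives the same grasp; the last joint's range is limited). The gripper opens to 88 mm and grips with 3 to 60 N. Pads are 20 mm wide; open, the fingers measure 115 mm over their backs; the gripper's body (75 mm by 178 mm) begins 61 mm behind the grasp point.
Start: joints at [-1.305, 0.423, 1.63, -0, 1.089, -0.019], TCP at [175.622, -599.802, 302.675] pointing down, gripper open.
Joint ranges: [-3, 3], [-0.9, 2.11], [0.09, 2.58], [-1.31, 4.45], [0.11, 2.69], [-2.54, 2.54]. Speed limits (rad/s): [2.39, 2.39, 3.01, 3.14, 3.14, 3.14].

INTERFACE

Orientations are given as a unit quaternion [x, y, z, w].
In Python, from station import env, set_gripper, viewer, workorder gives the robot as it stands. Calls block until the motion is done:
- env.reach(position, orientation): joint-space move of the TCP to a pose.
- env.move_l(position, rot=None, rate=150, f_stop=None): straight line of the TCP; rot=None keeps the orientation; rate is the mean speed in mm/s. With f_stop (N) it stops when the force on the tool has changed by that much, and returns True; else False.
- env.move_joints(angles): joint-space move.
- set_gripper(opening): finger opening in mm; the grip force is fixed at half the most; returns when the fingers have stopped.
- env.hold(seconds).
- env.ik(position, orientation): joint angles nearest the present ones, or None.
- env.read_state(): the state.
- viewer.camera(name): name is "scene" or "top" or "wrist"; returns the picture (384x512x3 uint8, blue, green, red); there is no depth.
- viewer.camera_params(name): a dict with "fx", "fy", "cx", "cy" (pixels), "dist" ([k1, k2, p1, p2, k3] as OpenCV has them; the pictures are not rectified), "pose" (4x4, takes a point from camera to world coordinates); the wrist camera has in their place "tool_from_camera" (4x4, takes a point from camera to tool coordinates, whose origin is the TCP and whose axes are the flange's). Camera axes: x right, y up, looking along -z (the intrinsics and any distortion apply to the point x, -y, -z); pixel columns grow to the right and rows downward; lengths in mm; the calibration is good to about 2 mm. A picture is of the moment at which its call begins: read the wrist's pose just before it. camera_params takes no time and is no camera call.
A pose or a line that the arm cannot do raises env.IKError and nothing moves.
- workorder.sign_off(): hands the job in; it is judged then, once.
The state is a dict: "time_s": time; "qpos": joint angles; "dq": joint speeds; "tau": joint torques, N m; "tool_pos": TCP position; "orientation": TCP orientation; "force": force on the tool from outside, world axes, zero at the start; "wrist_torque": the same for the moment, N m; "width": finger opening in mm; "grip_force": force on a finger pad.
Only numpy, scipy, OpenCV 4.12 (cv2) and the standard library are available. Lean on these libraries where they do the work, as an engineer would, in place of code of your own. Each camera call takes 0.05 s, during which the arm holds its last target. There are 200 camera calls.

## Working session

There is one attempt and no reset: what is moved stays moved. The work goes in short steps, each a Python script; the robot and the scene stay as the last script left them, time stands still between calls to the robot, and variables do not carry over. Pictures are saved under pics/ and viewed, at most 10 in all, crops included, and the job is handed in when it is done.

```bash
ls; mkdir -p pics; python3 - <<'E'
from station import env, viewer
import cv2, numpy as np
for n in ("top","scene"):
    im=viewer.camera(n); cv2.imwrite(f"pics/{n}0.png",cv2.resize(im,None,fx=1.5,fy=1.5,interpolation=cv2.INTER_CUBIC))
    p=viewer.camera_params(n); print(n,{k:(np.round(v,3).tolist()) for k,v in p.items()})
print(np.round(viewer.camera_params("wrist")["tool_from_camera"],3).tolist(), env.read_state())
E
```

```text
pics
top {'fx': 449.322, 'fy': 449.322, 'cx': 245.591, 'cy': 197.851, 'dist': [-0.001, 0.0, 0.0, 0.0, 0.0], 'pose': [[-0.07, 0.927, -0.369, -75.712], [-0.998, -0.067, 0.021, -45.961], [-0.005, 0.369, 0.929, 1602.727], [0.0, 0.0, 0.0, 1.0]]}
scene {'fx': 485.172, 'fy': 485.172, 'cx': 261.812, 'cy': 186.718, 'dist': [-0.129, 0.0, 0.0, 0.0, 0.0], 'pose': [[0.917, -0.341, 0.208, 785.387], [0.399, 0.768, -0.5, -741.552], [0.011, 0.542, 0.84, 1272.317], [0.0, 0.0, 0.0, 1.0]]}
[[-0.002, 0.969, 0.247, 67.111], [1.0, 0.001, 0.001, 0.23], [0.0, 0.247, -0.969, -83.091], [0.0, 0.0, 0.0, 1.0]] {'time_s': 0.1, 'qpos': array([-1.30500335e+00,  4.23733558e-01,  1.63060585e+00, -5.32172432e-06,
        1.08861426e+00, -1.89929813e-02]), 'dq': array([-0.0013287 ,  0.00024516, -0.00192838, -0.00059935, -0.00133019,
       -0.0012846 ]), 'tau': array([ 6.09368672e-04, -5.45613742e+01, -2.74325037e+01,  6.45380630e-02,
        1.87882315e-02, -4.12063412e-05]), 'tool_pos': array([ 175.5191859 , -599.43708294,  302.00166762]), 'orientation': array([ 9.89878833e-01,  1.41913470e-01, -8.61009072e-05, -6.75046939e-04]), 'force': array([ 0.60722163,  0.49846947, -0.04305304]), 'wrist_torque': array([ 0.03691027, -0.01610698,  0.00886587]), 'grip_force': 0.0, 'width': 87.69995581757684}
```

View pics/top0.png

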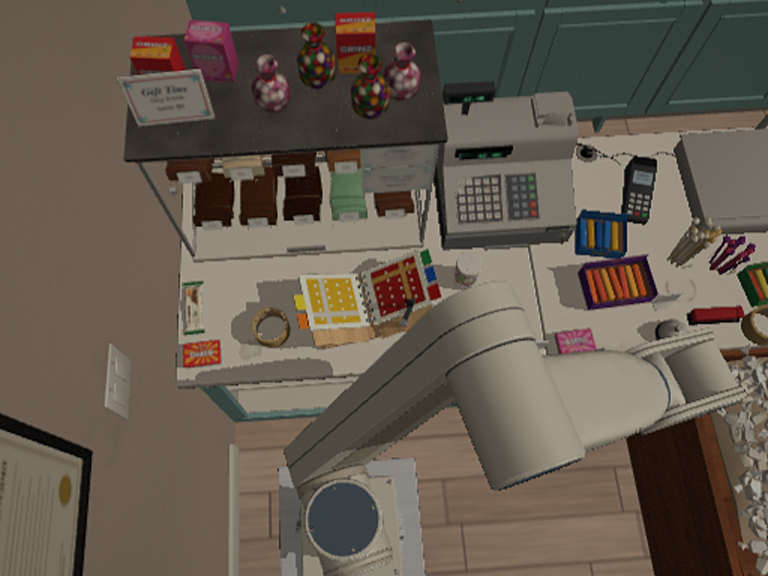

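View pics/scene0.png

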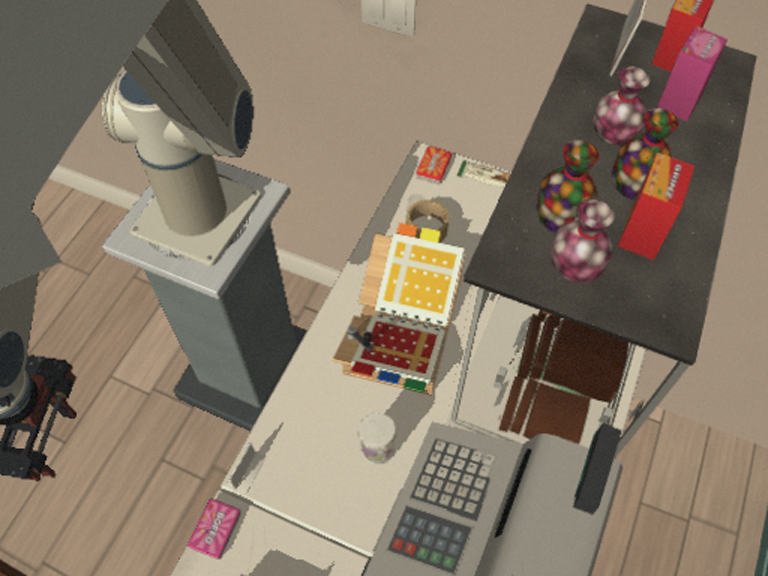

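```bash
cat > h.py <<'E'
from station import env, set_gripper, viewer, workorder
import cv2, numpy as np
from scipy.spatial.transform import Rotation as R
from scipy.optimize import least_squares
def campose(n):
    p=viewer.camera_params(n)
    if n=="wrist":
        s=env.read_state(); T=np.eye(4); T[:3,:3]=R.from_quat(s["orientation"]).as_matrix(); T[:3,3]=s["tool_pos"]
        return T@p["tool_from_camera"]
    return np.array(p["pose"])
def ray(n,uv,P=None):
    p=viewer.camera_params(n); P=campose(n) if P is None else P
    K=np.array([[p["fx"],0,p["cx"]],[0,p["fy"],p["cy"]],[0,0,1]])
    x,y=cv2.undistortPoints(np.array([[uv]],float),K,np.array(p["dist"],float)).ravel()
    d=P[:3,:3]@[x,-y,-1]; return P[:3,3],d/np.linalg.norm(d)
def onz(n,uv,z,P=None):
    o,d=ray(n,uv,P); return o+d*(z-o[2])/d[2]
def proj(n,X,P=None):
    p=viewer.camera_params(n); P=campose(n) if P is None else P
    K=np.array([[p["fx"],0,p["cx"]],[0,p["fy"],p["cy"]],[0,0,1]])
    c=(np.atleast_2d(X)-P[:3,3])@P[:3,:3]; c=c*[1,-1,-1]
    return cv2.projectPoints(c,np.zeros(3),np.zeros(3),K,np.array(p["dist"],float))[0].reshape(-1,2)
def tri(rays):
    A=sum(np.eye(3)-np.outer(d,d) for o,d in rays); b=sum((np.eye(3)-np.outer(d,d))@o for o,d in rays)
    return np.linalg.solve(A,b)
E
python3 - <<'E'
from h import *
np.set_printoptions(suppress=True,precision=1)
q=lambda a,b:tri([ray("top",np.array(a)/1.5),ray("scene",np.array(b)/1.5)])
print("shelf FR",q((443,153),(470,280)))
print("red tab",q((433,291),(362,370)),"blue",q((430,272),(389,377)),"green",q((426,257),(414,385)))
print("orange",q((303,321),(407,232)),"yellow",q((299,302),(430,236)))
print("jar lid", q((468,265),(377,432)), "tape",onz("top",np.array((270,325))/1.5,48))
print("knob",q((409,303),(352,322)),q((409,303),(367,338)))
print("reg left wall", onz("top",np.array((440,240))/1.5,0),"case front",onz("top",np.array((190,258))/1.5,0),onz("top",np.array((425,245))/1.5,0))
E
```

```text
shelf FR [ 674.3 -233.5  474. ]
red tab [ 523.  -238.    99.5] blue [ 572.3 -234.3  104. ] green [ 616.9 -228.7   97.3]
orange [473.6  79.3  91. ] yellow [520.9  86.6  94.9]
jar lid [ 591.9 -331.2   87.6] tape [484.5 163.6  48. ]
knob [ 478.2 -175.6  142.2] [ 500.8 -175.7   93.8]
reg left wall [ 708.1 -282.7    0. ] case front [703.1 376.6   0. ] [ 696.3 -241.7    0. ]
```

```bash
python3 - <<'E'
from h import *
np.set_printoptions(suppress=True,precision=2)
env.reach([500,-150,330],[1,0,0,0]); set_gripper(0)
P=campose("wrist"); np.save("P1.npy",P); im=viewer.camera("wrist"); cv2.imwrite("pics/w1.png",cv2.resize(im,None,fx=1.5,fy=1.5,interpolation=cv2.INTER_CUBIC))
s=env.read_state(); print(s["time_s"],s["tool_pos"],s["orientation"],s["qpos"],s["width"]); print(P, viewer.camera_params("wrist")["fx"])
E
```

```text
3.4917 [ 499.99 -150.02  330.  ] [ 1. -0.  0.  0.] [-0.31  0.24  1.83 -0.    1.07  1.26] 0.584741336497201
[[  -0.      0.97    0.25  567.17]
 [  -1.     -0.     -0.   -150.14]
 [  -0.     -0.25    0.97  413.12]
 [   0.      0.      0.      1.  ]] 305.39167482907646
```

View pics/w1.png

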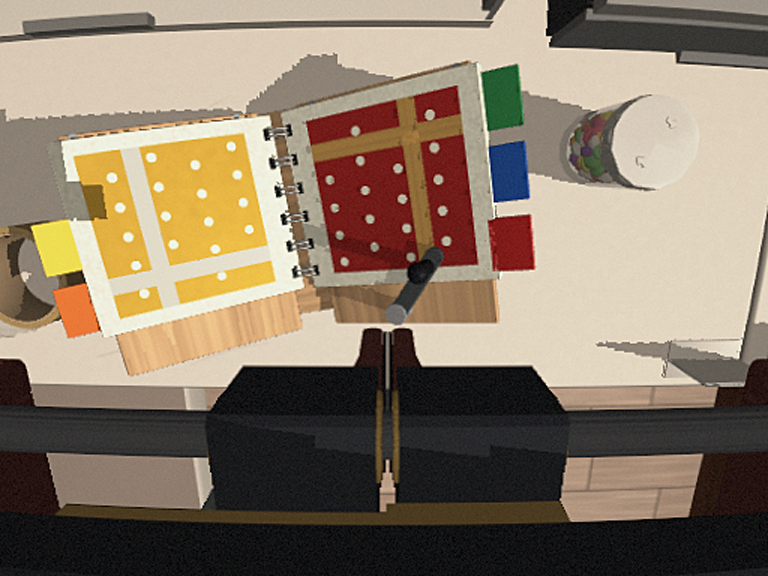

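```bash
cat >> h.py <<'E'
a=np.deg2rad(25); 
def board(x,r,h=0): # right-hand slope point: along spine x, radius r, height h over red mid-plane
    return np.array([x,-r*np.cos(a)+h*np.sin(a),26+r*np.sin(a)+h*np.cos(a)])
def W(p,X): # stand->world
    return R.from_euler("z",p[2]).apply(np.atleast_2d(X))+[p[0],p[1],0]
E
python3 - <<'E'
from h import *
np.set_printoptions(suppress=True,precision=2)
P=np.load("P1.npy")
pts=[board(-48,189),board(0,189,-3.4),board(48,189,-6.8),board(-72.5,165),board(-75,0),board(-67,189),board(-29,189)]
w=[(533,242),(527.5,170),(521,95),(497,280)]
ws=[(533,242),(527.5,170),(521,95),(497,280),None,(535,269),(531,215)]
idx=[i for i in range(7) if ws[i] is not None]
def f(p):
    X=W(p,np.array(pts)); r=[proj("wrist",X[i],P)[0]-np.array(ws[i])/1.5 for i in idx]
    return np.ravel(r)
s=least_squares(f,[555,-64,.15]); print(s.x,s.fun)
p=s.x; np.save("p.npy",p)
sp=[onz("wrist",np.array(c)/1.5,26,P) for c in ((278,131),(306,270))]; print(sp)
im=cv2.resize(cv2.cvtColor(cv2.imread("pics/w1.png"),cv2.COLOR_BGR2BGRA)[200:350,280:560,:3],None,fx=2.8,fy=2.8,interpolation=cv2.INTER_CUBIC)
cv2.imwrite("pics/w1c.png",im)
print(proj("wrist",W(p,[board(0,0),board(-72.5,165),board(72.5,165)]),P)*1.5)
for n in("top","scene"): print(n,proj(n,W(p,np.array(pts[:3])))*1.5)
E
```

```text
[544.62 -72.19   0.15] [-0.68  0.33 -0.2   0.25  0.44  0.17  1.96 -1.01 -0.72  0.39 -0.74 -0.25]
[array([601.57, -61.9 ,  26.  ]), array([486.38, -80.06,  26.  ])]
[[293.69 201.79]
 [499.93 278.48]
 [478.79  62.29]]
top [[438.44 290.69]
 [433.93 273.17]
 [429.53 256.08]]
scene [[360.03 372.61]
 [386.01 380.71]
 [412.16 388.83]]
```

View pics/w1c.png

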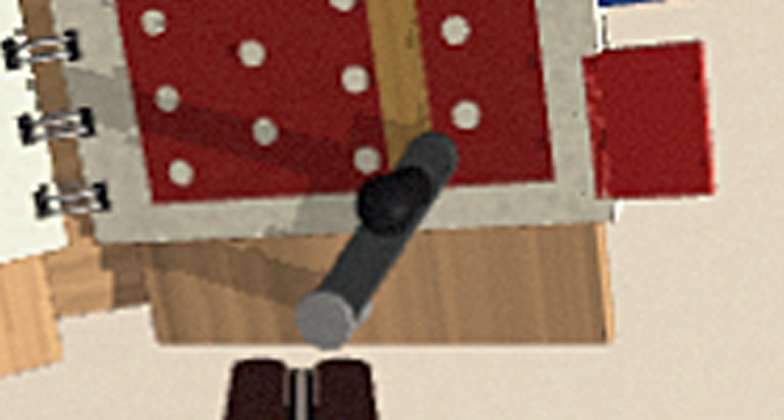

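```bash
python3 - <<'E'
from h import *
np.set_printoptions(suppress=True,precision=2)
P=np.load("P1.npy"); p=np.load("p.npy")
def on(uv,h):
    o,d=ray("wrist",np.array(uv)/1.5,P); Ri=R.from_euler("z",-p[2])
    o=Ri.apply(o-[p[0],p[1],0]); d=Ri.apply(d)
    n=np.array([0,np.sin(a),np.cos(a)]); c=n@board(0,0,h)
    X=o+d*(c-n@o)/(n@d); return np.array([X[0],-(X[1]*np.cos(a))+(X[2]-26)*np.sin(a)])
pv=on((396.8,314.3),10); print("pivot x,r",pv)
for h in (26,30,34): k=on((420.4,271.4),h); print(h,k,np.linalg.norm(k-pv),np.arctan2(k[1]-pv[1],k[0]-pv[0]))
print("arm end",on((435,255),7), "ledge corner near right", on((497,322),-12))
E
```

```text
pivot x,r [-95.9   84.52]
26 [-58.5  115.69] 48.684614013646794 0.6947884200987784
30 [-57.55 117.35] 50.48658287114054 0.707941241928105
34 [-56.59 119.01] 52.296683009107845 0.720185567086666
arm end [-51.25 120.91] ledge corner near right [-109.93  157.14]
```

```bash
cat >> h.py <<'E'
p=np.load("p.npy"); TA=env.tips_ahead; PV=np.array([-95.5,84.5]); ex=np.array([1.,0,0]); n=np.array([0,np.sin(a),np.cos(a)]); u=np.array([0,-np.cos(a),np.sin(a)])
def pose(tip,z,x): # stand-frame tip centre, tool z and x axes -> world TCP pos, quat
    M=np.c_[x,np.cross(z,x),z]; q=R.from_euler("z",p[2])*R.from_matrix(M)
    return W(p,np.array(tip)-TA*np.array(z))[0], q.as_quat()
def clip(thm,s,along,lat,h): # push sense s=+1 opening; face-normal m at mid angle thm; finger centre coords along m, lateral
    t=s*np.array([-np.sin(thm),np.cos(thm)]); e=np.array([np.cos(thm),np.sin(thm)])
    c=PV+along*t+lat*e; sx=-1 if t[0]<0 else 1
    return pose(board(c[0],c[1],h),-n,sx*(t[0]*ex+t[1]*u))
el=np.deg2rad(55); S=14
def tab(phi,gap=0): # phi board elevation (deg); finger pushing under the tab
    f=np.deg2rad(phi); d=np.array([0,np.cos(el),-np.sin(el)]); nf=np.array([0,np.sin(el),np.cos(el)]) # stand: y left
    r=189 if f<el else 189-S
    e=np.array([0,-np.cos(f),np.sin(f)]); nb=np.array([0,np.sin(f),np.cos(f)])
    C=np.array([-48,0,26])+r*e-1.5*nb
    tip=C+(S*d if f<el else 0)-(10+gap)*nf
    return pose(tip,d,nf)
E
python3 - <<'E'
from h import *
np.set_printoptions(suppress=True,precision=2)
def show(l,P): print(l,P[0],env.ik(*P))
for al,h in((-53,60),(-53,13),(1.5,13),(-12,13),(-12,60)): show(("c",al,h),clip(1.15,1,al,45,h))
for al,h in((-65,60),(-65,13),(15,13)): show(("b",al,h),clip(.85,-1,al,42,h))
for ph,g in((25,40),(25,5),(25,0),(55,0),(75,0),(102,0)): show(("t",ph,g),tab(ph,g))
E
```

```text
('c', -53, 60) [ 521.26 -111.01  196.8 ] [-0.05  0.45  1.97 -0.66  0.75  1.45]
('c', -53, 13) [ 524.14 -130.66  154.21] [-0.09  0.53  1.97 -0.73  0.66  1.5 ]
('c', 1.5, 13) [ 477.85 -157.84  163.62] [-0.16  0.47  2.07 -0.77  0.62  1.49]
('c', -12, 13) [ 489.32 -151.11  161.29] [-0.14  0.49  2.04 -0.76  0.63  1.5 ]
('c', -12, 60) [ 486.44 -131.45  203.88] [-0.1   0.4   2.04 -0.68  0.71  1.43]
('b', -65, 60) [ 441.55 -173.1   220.06] [-0.21  0.32  2.11 -0.69  0.67  1.04]
('b', -65, 13) [ 444.43 -192.75  177.46] [-0.25  0.42  2.12 -0.79  0.58  1.12]
('b', 15, 13) [ 496.96 -136.69  155.15] [-0.11  0.5   2.03 -0.76  0.64  1.22]
('t', 25, 40) [ 533.5  -327.24  129.9 ] [-0.71  0.81  1.49  0.4   1.34 -1.05]
('t', 25, 5) [ 529.34 -298.87  149.98] [-0.68  0.76  1.54  0.41  1.33 -1.03]
('t', 25, 0) [ 528.74 -294.82  152.84] [-0.68  0.75  1.55  0.41  1.33 -1.02]
('t', 55, 0) [ 519.71 -233.19  228.29] [-0.61  0.6   1.64  0.44  1.37 -0.95]
('t', 75, 0) [ 511.75 -178.9   254.45] [-0.55  0.52  1.71  0.47  1.36 -0.9 ]
('t', 102, 0) [499.91 -98.11 257.28] [-0.44  0.45  1.82  0.52  1.28 -0.84]
```

```bash
python3 - <<'E'
from h import *
np.set_printoptions(suppress=True,precision=2)
env.reach(*clip(1.15,1,-53,45,60)); env.move_l(clip(1.15,1,-53,45,13)[0],rate=100,f_stop=4)
f0=env.read_state()["force"]; print(env.move_l(clip(1.15,1,-20,45,13)[0],rate=60,f_stop=4),env.read_state()["force"]-f0)
print(env.move_l(clip(1.15,1,1.5,45,13)[0],rate=40,f_stop=4),env.read_state()["force"]-f0)
env.move_l(clip(1.15,1,-10,45,13)[0],rate=80); env.move_l(clip(1.15,1,-10,45,60)[0],rate=120)
q=[1,0,0,0]; env.reach([490,-160,330],q)
P=campose("wrist"); np.save("P2.npy",P); im=viewer.camera("wrist"); cv2.imwrite("pics/w2.png",cv2.resize(im,None,fx=1.5,fy=1.5,interpolation=cv2.INTER_CUBIC))
print(env.read_state()["time_s"])
E
```

```text
False [0.01 0.25 0.72]
False [0.62 0.57 0.5 ]
7.7417
```

View pics/w2.png

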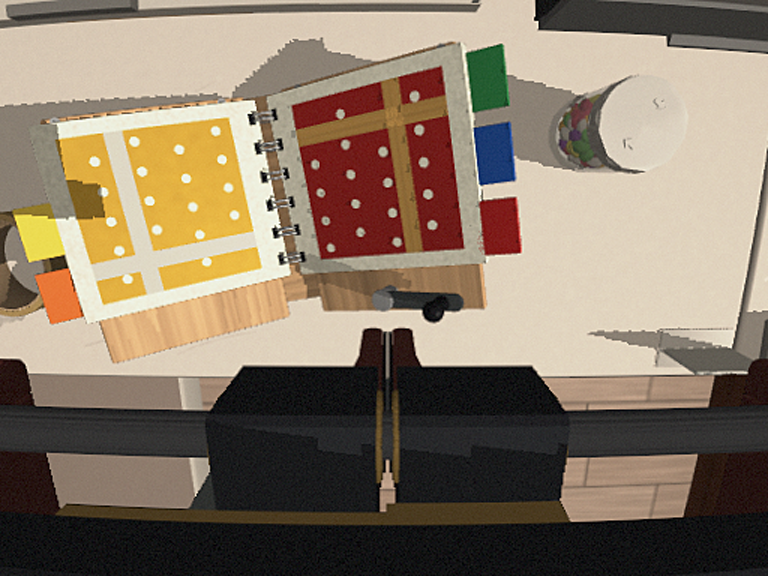

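The clip now points outward along the near ledge: its pivot is at (383,299), its arm end at (460,302) and its knob at (433,308). The red tab's outer edge is at about (519,226) and is free. Next I'll raise the board.

```bash
python3 - <<'E'
from h import *
import sys
np.set_printoptions(suppress=True,precision=2)
P=np.load("P2.npy")
print("pred tabs",proj("wrist",W(p,[board(-48,189),board(0,189,-3.4)]),P)*1.5)
for th in(1.5,1.57,1.65): print(th,proj("wrist",W(p,[board(PV[0],PV[1],10),board(PV[0]+48*np.cos(th),PV[1]+48*np.sin(th),26)]),P)*1.5)
pos,q=tab(25,7); d=R.from_quat(q).apply([0,0,1])
env.reach(pos-60*d+[0,0,40],q); env.move_l(pos-45*d,rate=150); env.move_l(pos,rate=80,f_stop=3)
f0=env.read_state()["force"]
for ph in (25,35,45,55,65,75,85,93,100):
    s=env.move_l(tab(ph)[0],rate=70,f_stop=5); print(ph,s,env.read_state()["force"]-f0)
    if s: sys.exit()
    if ph==45: cv2.imwrite("pics/s45.png",viewer.camera("scene")[190:290,200:330])
print(env.read_state()["time_s"])
cv2.imwrite("pics/s100.png",cv2.resize(np.hstack([cv2.imread("pics/s45.png"),viewer.camera("scene")[190:290,200:330]]),None,fx=3,fy=3))
E
```

```text
pred tabs [[518.13 225.49]
 [512.86 151.95]]
1.5 [[382.92 299.84]
 [433.98 301.25]]
1.57 [[382.92 299.84]
 [434.72 305.84]]
1.65 [[382.92 299.84]
 [435.18 311.05]]
25 False [-0.54 -0.43 -0.45]
35 False [-1.3  -0.79 -1.62]
45 False [-0.61 -1.29 -1.46]
55 False [-1.   -0.93 -0.85]
65 False [-0.85  0.38 -0.58]
75 False [-1.26 -0.24 -1.2 ]
85 False [-1.25 -0.45 -0.71]
93 False [-1.12 -0.27 -1.43]
100 False [-0.84 -0.43 -1.01]
15.725
```

View pics/s100.png

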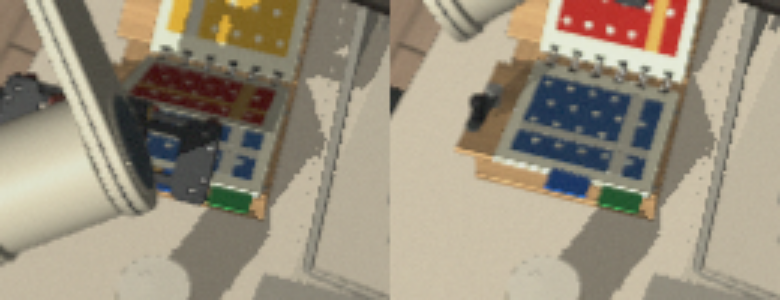

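The right half of the picture shows the red board flat on the left pile. The blue board is exposed and still lying on the right, with its tab at (568,182). Now I'll swing the clip back.

```bash
python3 - <<'E'
from h import *
np.set_printoptions(suppress=True,precision=2)
s=env.read_state(); d=R.from_quat(s["orientation"]).apply([0,0,1])
env.move_l(s["tool_pos"]-50*d,rate=150)
env.reach(*clip(.85,-1,-65,42,70)); env.move_l(clip(.85,-1,-65,42,13)[0],rate=100,f_stop=4)
f0=env.read_state()["force"]
for al in(-30,0,15): print(env.move_l(clip(.85,-1,al,42,13)[0],rate=50,f_stop=4),env.read_state()["force"]-f0)
env.move_l(clip(.85,-1,0,42,13)[0],rate=80); env.move_l(clip(.85,-1,0,42,70)[0],rate=120)
env.reach([480,-130,340],[1,0,0,0])
P=campose("wrist"); np.save("P3.npy",P); im=viewer.camera("wrist"); cv2.imwrite("pics/w3.png",cv2.resize(im,None,fx=1.5,fy=1.5,interpolation=cv2.INTER_CUBIC))
print(env.read_state()["time_s"], proj("wrist",W(p,[board(0,189,-3.4)]+[board(PV[0]+48*np.cos(t),PV[1]+48*np.sin(t),26) for t in(0,.1,.3)]),P)*1.5)
E
```

```text
True [ 0.03 -1.4  -0.33]
False [-0.54 -0.05 -0.14]
False [-0.95 -1.27 -0.76]
22.3333 [[553.57 138.34]
 [404.73 227.52]
 [410.78 227.3 ]
 [423.12 228.85]]
```

View pics/w3.png

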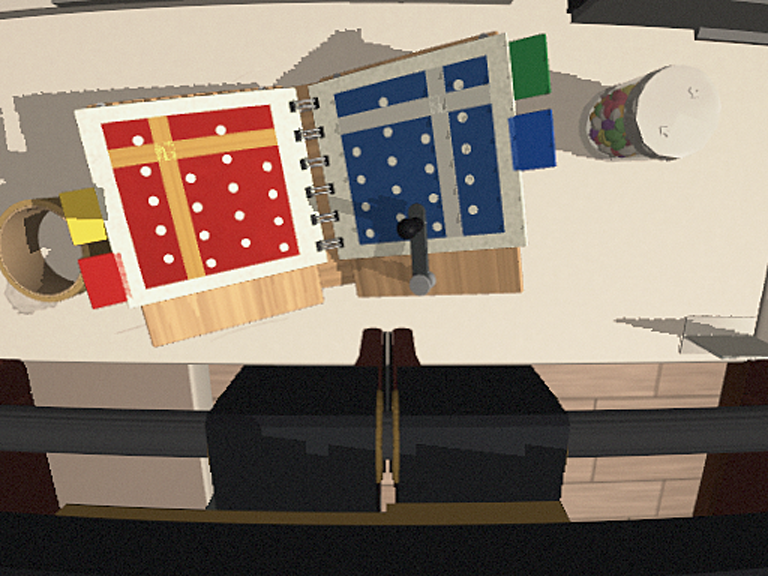

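The clip's knob is at (410,229), about 0.1 rad and over the blue board. The red board lies flat on the left pile. The blue tab edge at (554,138) matches the prediction, so the stand hasn't moved.

```bash
python3 -c "
from h import *
env.hold(0.5); print(workorder.sign_off())"
```

```text
the job is handed in; nothing more can be done
None
```

The job is handed in: the red board lies flat on the left-hand pile, the clip is back in over the blue board (about 0.1 rad), and the last pictures show no shift of the stand, though one clip push tripped its 4 N stop and I did not measure the tape roll, jar or mint tin for movement.

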